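Put the test weight back in its case after a payload check

TASK

Lift the orange test weight up and off the hook of its load-cell stand without tugging at the hook, and stand it upright in the open bay of the white storage case; set it down, do not drop it. Then slide the blue cover gently along its track until it is fully closed against the frame. Leave the grey weight, the stop button box, the network box and everything else where they are.

Things in the scene. Friction and masses are not known exactly. Their poses are not given: they have to be found in the camera images.
- weight: Orange test weight, 128 mm tall, 0.44 to 0.66 kg, hanging free on the hook. Origin: centre of its underside, z up its axis. Disc 64 mm across, z 0 to 24 mm; on it a steel frame in the y-z plane, 14 mm thick (x), 56 mm wide (y), with an open window 36 mm wide, z 24 to 74 mm, threaded by the hook; crossbar z 74 to 84 mm, resting on the hook; above it the grip block. x lies along the hook within 0.1 rad.
- weight_grip (a point): Point in the orange weight's grip block, on its axis, 112 mm above its underside; axes as the weight's. The solid block is 18 mm (x) by 32 mm (y), z 84 to 128 mm above the weight's underside; grip it from above across either width.
- stand: Stand of the orange weight, orange tag, fixed. Origin: on the table, straight below the hook's seat, z up. Base plate 12 mm thick, x -35 to 100 mm, 90 mm wide; column and load-cell housing x 65 to 95 mm, 138 mm high. The two stands may be either way round.
- hook_seat (a point): Where the orange weight hangs: top of the hook, 125 mm over the table; axes as the stand's. The hook, a bar 10 mm thick, runs along x, free end to -x, where it turns up 14 mm higher than this point, ending at x -42 mm. The weight must rise over 15 mm to clear the upturned end, and can rise 40 mm before its disc meets the hook; then it goes 80 mm to -x to be clear of it.
- weight_b: Grey test weight, the same shape and size as the orange one, hanging on the other stand. Origin: centre of its underside. Bystander, to be left alone.
- stand_b: Stand of the grey weight, grey tag, fixed; the same shape, size and origin as the other stand, hook pointing to its -x. Bystander.
- case: White storage case, fixed. Origin: on the table below the centre of its open bay, z up. The bay is a well, inside x and y -70 to 70 mm, floor 6 mm, walls 140 mm high. Outside x -82 to 82 mm, y -236 to 82 mm; the part at y -236 to -76 mm is a closed housing above which the open cover is parked. Rails on both x sides and the frame at the +y end rise to 150 mm.
- cover (a joint): How far the cover is open, m: 0 = fully closed against the frame at the case's +y end, 0.16 = wide open, towards the case's -y. Starts 0.13 to 0.16 open. It slides with about 3 N of friction (and 12 N per m/s) and stays where it is left.
- cover_handle (a point): Point in the cover's black handle, 170 mm over the table; axes as the case's. Cover: blue plate, 149 mm (x) by 150 mm (y -80 to +70 mm of this point), 6 mm thick, its top 146 mm over the table. Handle: upright bar, 80 mm along x, 14 mm thick in y, 146 to 186 mm over the table, this point on its middle plane. Push or pull it along the case's +y to close.
- estop: Yellow stop button box, 68 by 68 by 50 mm, with a red mushroom button up to 76 mm. Loose. Origin: centre of its underside. Bystander.
- netbox: Black network box, 110 (x) by 190 (y) by 30 mm. Loose. Origin: centre of its underside. Bystander.
- tubetray: Aluminium plate, 75 (x) by 220 (y) mm, with a row of five lying steel tubes, 37 mm high in all. Fixed. Origin: centre of its underside. Bystander.
Not all that is in view belongs to the job. What is shaped like the weight but yellow is not meant.

How it is judged:
On the way, in this order (a step that is already met when the one before it is completed fails the run):
1. the orange weight is off the hook and clear of it (its axis at least 60 mm from the hook's seat, seen from above, and not touching the stand) (horizontal distance between weight and stand above 0.06 m and contact force between weight and stand below 0.1 N), for 0.1 s.
2. the orange weight stands upright on the floor of the case's bay, let go of (x of weight in the frame of case between -0.06 and 0.06 m and y of weight in the frame of case between -0.06 and 0.06 m and z of weight in the frame of case between 0 and 0.014 m and angle between weight's own z axis and vertical below 0.1 rad and contact force between the fingers and weight below 0.1 N and linear speed of weight below 0.03 m/s), for 0.2 s.
At the end, for the whole second after the job is handed in: The orange weight stands upright (within 0.1 rad) and at rest on the floor of the case's bay, released, and the cover is closed to within 4 mm of the frame and at rest (all of step 2 and value of joint cover below 0.004 m and velocity of joint cover between -0.01 and 0.01 m/s); the robot touches nothing.
It fails at once if the hook or its stand is pulled or pushed with more than 30 N (contact force between any of weight, the fingers and stand above 30 N).
It fails at once if the orange weight is dropped or flung (faster than 0.6 m/s while not held) (contact force between the fingers and weight below 0.1 N and linear speed of weight above 0.6 m/s).
It fails at once if the cover is slammed (faster than 0.35 m/s towards closed) (velocity of joint cover below -0.35 m/s).
It fails at once if the grey weight is moved by more than 20 mm (distance of weight_b from where it was at the start of the episode above 0.02 m).
It fails at once if the stop button box or the network box is moved by more than 20 mm (distance of any of estop, netbox from where it was at the start of the episode above 0.02 m).
It also fails if it takes over 58 s, if anything falls off the work surface, if the arm or the gripper's body presses on something with over 40 N, if the wrist force passes 120 N, or if a joint passes its speed limit or range.

ROBOT

A 7-joint arm with a two-finger parallel gripper is mounted at the origin on the work surface. World frame = base frame: x ahead of the robot, y to its left, z up, the work surface at z = 0. Lengths are in m, angles in rad, forces in N, time in s.
With the tool pointing down it reaches from about 0.4 to 0.9 m from the base axis. Payload 5.5 kg.
Tool frame: the origin (TCP) lies at the very end of the fingers, on their centre line; the grasp point (between the pads) lies 19 mm behind it (env.pinch_z is the distance from the TCP to the grasp point, in m); z points along the fingers, y is the line along which they close (so a half turn about z gives the same grasp; the last joint's range is limited). The gripper opens to 92 mm and grips with 3 to 60 N. Pads are 19 mm wide; open, the fingers measure 130 mm over their backs; the gripper's body (75 mm by 190 mm) begins 47 mm behind the grasp point.
Start: joints at [1.446, 0.501, -0.427, 1.55, 0.221, 1.138, -0.21], TCP at [0.246, -0.602, 0.227] pointing down, gripper open.
Joint ranges: [-2.88, 2.88], [-0.31, 2.03], [-1.54, 1.56], [0.2, 2.42], [-1.41, 4.55], [0.19, 2.02], [-2.57, 2.57]. Speed limits (rad/s): [2.57, 2.57, 3.14, 3.14, 3.14, 3.14, 3.14].

INTERFACE

Orientations are given as a unit quaternion [x, y, z, w].
In Python, from rig import env, viewer gives the robot as it stands. The module is installed in compiled form; this text tells all that it offers.
- The arm moves only by the tool servo_tool, never from a script. Its arguments are lists of equal length, an entry for each row: "linear": the shift along the world's x, y, z in cm, a list of three; "roll": the turn about the world's z in rad. A call has exactly 10 rows; each row is the pose to reach, as a shift and turn from the pose commanded when the call began; what a row does not reach only later rows make up. A row lasts 1/10 s, in which the tool goes at most 50 mm and 8.59 degrees, less where a joint would pass 70% of its speed; a pose out of reach is approached as far as the arm can. A call with a gripper value outside its range is refused whole. "grip" is the finger opening in cm, from 0 to 9.18, set as the call begins (left out, the last holds). The fingers move at their own pace and stop on an object; the grip force is fixed at half the most. Time passes only in rows, so rows that repeat a pose let the fingers close, or fill a call up. It gives the time, the measured TCP pose, the force, the opening and the grip force at its end, in the units of the state.
- env.state(): the state, without advancing time (a new reading comes with each control period).
- viewer.camera(name): name is "scene" or "top" or "wrist"; returns a dict with "img" (400x640x3 uint8, red, green, blue), "range_z" (400x640 float32, m along the optical axis (not along the pixel's ray), 0 where there is no reading), "fx", "fy", "cx", "cy" (pixels), "rvec" (rotation vector, rad) and "tvec" (3), from world to camera coordinates, as OpenCV has them. Camera axes: x right, y down, z forward; pixel columns grow to the right and rows downward; lengths in m; the calibration is good to about 2 mm. The wrist camera is an equidistant fisheye: a pixel r from the principal point sees the ray r / f radians off the axis. A picture is of the moment at which its call begins.
- env.close_job(): hands the job in; it is judged then, once.
The state is a dict: "time_s": time; "q": joint angles; "joint_vel": joint speeds; "joint_torque": joint torques, N m; "tcp_pos": TCP position; "ee_rot": TCP orientation; "contact_force": force on the tool from outside, world axes, zero at the start; "moment": the same for the moment, N m; "grip_width": finger opening in m; "gripper_force": force on a finger pad.
Only numpy, scipy, OpenCV 4.12 (cv2) and the standard library are available. Lean on these libraries where they do the work, as an engineer would, in place of code of your own. Each camera call takes 0.05 s, during which the arm holds its last target. There are 200 camera calls.

## Working session

There is one attempt and no reset: what is moved stays moved. The work goes in short steps, Python scripts to look and compute and a tool call to move; the robot and the scene stay as the last step left them, time stands still between calls to the robot, and variables do not carry over. Pictures are saved under pics/ and viewed, at most 10 in all, crops included, and the job is handed in when it is done.

Besides the shell and the picture viewer there is one more tool, called after ">>>" as a command line: name --pt "numbers of a row" for each row, then --argument value for the rest. servo_tool: Moves the arm, as the interface text tells. Its arguments: {"type":"object","properties":{"linear":{"type":"array","items":{"type":"array","items":{"type":"number"}}},"roll":{"type":"array","items":{"type":"number"}},"grip":{"type":"number"}},"required":["linear","roll"]}

```bash
mkdir -p pics
cat > h.py <<'E'
import numpy as np, cv2
from rig import env, viewer
def cloud(c):
    h,w=c["range_z"].shape; u,v=np.meshgrid(np.arange(w),np.arange(h)); z=c["range_z"]
    P=np.dstack([(u-c["cx"])/c["fx"]*z,(v-c["cy"])/c["fy"]*z,z])
    R,_=cv2.Rodrigues(np.array(c["rvec"],float)); W=(P-np.array(c["tvec"]).ravel())@R
    W[z==0]=np.nan
    return W
def save(n,img): cv2.imwrite("pics/"+n,img[:,:,::-1])
E
python3 - <<'E'
from h import *
print(env.state())
for n in ("scene","top"):
    c=viewer.camera(n); save(n+".png",c["img"]); np.savez(n+".npz",W=cloud(c),img=c["img"])
    print(n,c["fx"],c["tvec"])
E
```

```text
{'time_s': 0.0, 'q': array([ 1.44620792,  0.50185591, -0.4267521 ,  1.55145707,  0.22082873,
        1.13828917, -0.21027324]), 'joint_vel': array([ 0.00101457,  0.00101901, -0.00137335,  0.001352  , -0.00125978,
       -0.00016975,  0.00148455]), 'joint_torque': array([-6.44122997e-05, -5.66606748e+01, -5.81623703e+00, -2.79115802e+01,
       -6.85703452e-02,  3.08696134e-02,  1.61136754e-04]), 'tcp_pos': array([ 0.24545578, -0.6011149 ,  0.2256669 ]), 'ee_rot': array([ 9.81255013e-01,  1.92711309e-01, -1.75165860e-04, -9.59572595e-04]), 'contact_force': array([-0.58940287, -0.80489876,  0.71750169]), 'moment': array([ 0.01639157,  0.01318599, -0.07625996]), 'gripper_force': 0.0, 'grip_width': 0.09203185318004378}
scene 520.4953246456374 [-0.22201293 -0.40367963  2.06769793]
top 501.6048496860838 [-0.03152222  0.64849799  1.42437487]
```

View pics/scene.png

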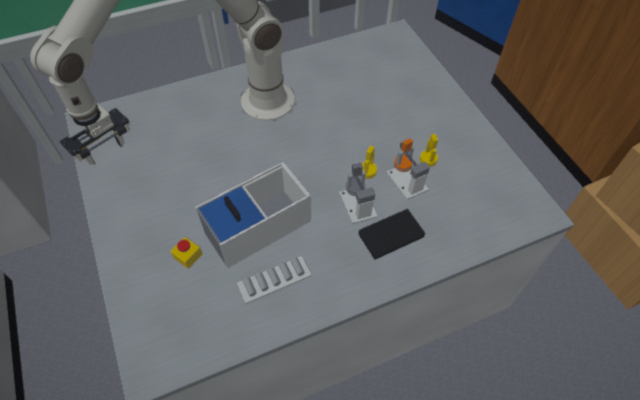

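View pics/top.png

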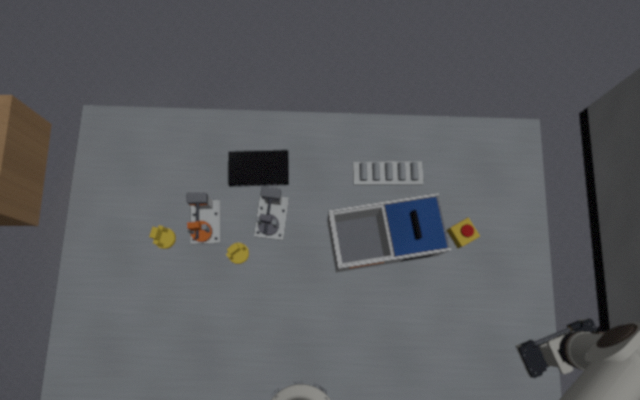

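The top view shows the orange weight at (200,231), yellow look-alikes at (162,236) and (238,252), and the grey weight at (268,225). The case is at (390,230), with its bay at (360,236) and the blue cover and handle at (416,225). The stop box is at (465,232). The orange one on a hook fits the description.

Run:
```python
from h import *
for n in ("top","scene"):
    d=np.load(n+".npz"); W=d["W"]; im=d["img"]; hsv=cv2.cvtColor(im,cv2.COLOR_RGB2HSV); z=W[...,2]; H,S,V=[hsv[...,i].astype(int) for i in range(3)]
    print(n)
    def rep(name,m):
        p=W[m]
        if len(p)<3: print(name,len(p)); return
        r=cv2.minAreaRect((p[:,:2]*1000).astype(np.float32))
        print(name,len(p),"mean",p.mean(0).round(4),"min",p.min(0).round(3),"max",p.max(0).round(3),"rect",np.round(r[0],1),np.round(r[1],1),round(r[2],1))
    org=(H<=14)&(H>5)&(S>150)&(V>100)
    rep("orange",org&(z>0.02)); rep("orange top",org&(z>0.125)); rep("orange disc",org&(z>0.02)&(z<.09))
    rep("blue",(H>100)&(H<125)&(S>140)&(z>.13)&(z<.16))
    reg=(W[...,1]<0.05)&(W[...,1]>-.45)&(W[...,0]>.3)&(W[...,0]<.85)
    rep("handle",reg&(z>.165)&(z<.2)); rep("case",reg&(z>.132)&(z<.16)); rep("rim",reg&(z>.147)&(z<.154))
    reg2=(W[...,1]>0.05)&(W[...,1]<.7)&(W[...,0]>.3)&(W[...,0]<.9)
    m=(reg2&(z>.1)).astype(np.uint8); k,l=cv2.connectedComponents(m)
    for i in range(1,k): rep("tall%d"%i,l==i)
    m=(reg2&(z>.005)&(z<.02)&(S<60)&(V>120)).astype(np.uint8); k,l=cv2.connectedComponents(m)
    for i in range(1,k):
        if (l==i).sum()>60: rep("base%d"%i,l==i)
im=np.load("top.npz")["img"][180:280,130:310]; im2=np.load("scene.npz")["img"][120:230,325:455]
a=cv2.resize(im,(720,400),interpolation=2); save("crop1.png",a)
```

```text
top
orange 216 mean [0.5309 0.1977 0.1091] min [ 0.505 -0.491  0.068] max [0.578 0.336 0.186] rect [544.5 -77.2] [ 54.5 828.2] 1.8
orange top 74 mean [0.5322 0.3084 0.1747] min [0.506 0.295 0.134] max [0.543 0.325 0.186] rect [524.2 307.9] [31.8 29.4] 14.9
orange disc 142 mean [0.5303 0.14   0.0749] min [ 0.505 -0.491  0.068] max [0.578 0.336 0.083] rect [544.5 -77.2] [ 54.5 828.2] 1.8
blue 2339 mean [ 0.5547 -0.3056  0.146 ] min [ 0.474 -0.388  0.136] max [ 0.638 -0.223  0.16 ] rect [ 556.1 -305.7] [143.  145.3] 11.0
handle 191 mean [ 0.5541 -0.299   0.1825] min [ 0.516 -0.313  0.165] max [ 0.596 -0.286  0.192] rect [ 555.4 -300.7] [80.2 16.3] 10.9
case 3968 mean [ 0.5484 -0.2693  0.1456] min [ 0.431 -0.401  0.132] max [ 0.651 -0.059  0.16 ] rect [ 541.8 -230.5] [165.1 318.7] 11.0
rim 1481 mean [ 0.5463 -0.2565  0.1494] min [ 0.433 -0.4    0.147] max [ 0.651 -0.059  0.154] rect [ 541.6 -229.7] [164.5 316.9] 11.1
tall1 509 mean [0.602  0.1106 0.1398] min [0.523 0.08  0.102] max [0.659 0.144 0.187] rect [590.9 112.9] [ 56.8 137. ] 84.8
tall2 536 mean [0.5774 0.3133 0.1398] min [0.5   
[... 1651 characters left out ...]
min [0.499 0.42  0.1  ] max [0.537 0.447 0.134] rect [517.3 435.2] [21.4 40.3] 74.6
tall2 502 mean [0.5797 0.3138 0.1364] min [0.497 0.285 0.1  ] max [0.639 0.35  0.184] rect [567.2 318.1] [140.2  63.3] 3.5
tall3 80 mean [0.4817 0.2061 0.1199] min [0.463 0.191 0.1  ] max [0.495 0.225 0.135] rect [479.6 207.7] [18.6 35.3] 37.5
tall4 513 mean [0.6061 0.1103 0.1372] min [0.546 0.08  0.1  ] max [0.661 0.144 0.187] rect [604.5 112.1] [ 57. 115.] 85.4
base572 459 mean [0.5778 0.3011 0.0125] min [0.501 0.261 0.005] max [0.652 0.369 0.02 ] rect [573.9 315.7] [152.4  97.7] 6.3
base801 398 mean [0.6048 0.0945 0.0122] min [0.526 0.061 0.005] max [0.672 0.16  0.02 ] rect [598.3 112.1] [102.9 135.5] 80.7
```

View pics/crop1.png

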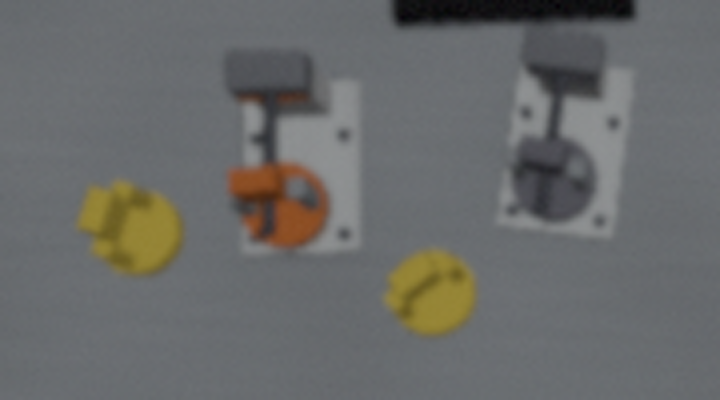

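The crop shows the orange weight on its hook at crop (265,190), yellow ones standing on the table at (130,225) and (432,290), and the grey one on its own hook at (550,180). Next I fit the stand and the weight block.

Run:
```python
from h import *
for n in ("top","scene"):
    d=np.load(n+".npz"); W=d["W"]; im=d["img"]; z=W[...,2]
    r=(W[...,1]>.26)&(W[...,1]<.37)&(W[...,0]>.48)&(W[...,0]<.68)
    for nm,m in (("block",r&(z>.165)),("housing",r&(z>.128)&(z<.15)&(W[...,0]>.59)),("hook",r&(z>.115)&(z<.133)&(W[...,0]>.55)&(W[...,0]<.6)),("base",r&(z>.004)&(z<.02))):
        p=W[m]; q=cv2.minAreaRect((p[:,:2]*1000).astype(np.float32))
        print(n,nm,len(p),np.median(p,0).round(4),p[:,2].max().round(3),np.round(q[0],1),np.round(q[1],1),round(q[2],1))
        if nm=="hook": print(np.degrees(np.arctan(np.polyfit(p[:,0],p[:,1],1)[0])))
```

```text
top block 90 [0.5329 0.3115 0.1786] 0.186 [534.3 312.2] [19.2 31.5] 9.2
top housing 212 [0.6198 0.3186 0.1377] 0.147 [615.9 318. ] [40.3 53.8] 1.3
top hook 46 [0.5783 0.3155 0.1237] 0.131 [577.6 315.7] [44.9  7.5] 6.5
6.15407034537264
top base 747 [0.5839 0.2941 0.0111] 0.02 [579.7 314.9] [109.1 198.8] 89.6
scene block 68 [0.5349 0.3117 0.1768] 0.184 [531.5 314.3] [23.2 38.3] 13.9
scene housing 151 [0.6213 0.3191 0.1371] 0.147 [613.  319.8] [45.5 59.7] 3.2
scene hook 39 [0.573  0.3164 0.1248] 0.132 [573.7 318. ] [15.5 45.6] 85.3
2.73351915686992
scene base 570 [0.5789 0.2964 0.0116] 0.02 [581.5 314.5] [196.3 108.5] 0.1
```

>>> servo_tool --pt "2 4 2" --pt "4 8 4" --pt "6 12 6" --pt "8 16 8" --pt "10 20 10" --pt "12 24 12" --pt "14 28 12" --pt "16 32 12" --pt "18 36 12" --pt "20 40 12" --roll '[0, 0.05, 0.1, 0.2, 0.3, 0.4, 0.5, 0.6, 0.7, 0.8]'

```text
time_s: 1.1
tcp_pos: [0.446, -0.2, 0.3467]
ee_rot: [0.828, 0.561, -0.0, 0.0]
contact_force: [1.3, -0.5, -0.6]
grip_width: 0.092
gripper_force: 0.0
```

>>> servo_tool --pt "1 4.5 0" --pt "2 9.5 0" --pt "3 14.5 0" --pt "4 19.5 0" --pt "5 24.5 0" --pt "6 29.5 0" --pt "7 34.5 0" --pt "8 39.5 0" --pt "8.5 44.5 0" --pt "8.8 49 0" --roll '[0.05, 0.1, 0.15, 0.2, 0.25, 0.3, 0.35, 0.4, 0.45, 0.5]'

```text
time_s: 2.1
tcp_pos: [0.534, 0.2874, 0.3459]
ee_rot: [0.664, 0.747, -0.001, -0.0]
contact_force: [0.4, 0.1, 0.1]
grip_width: 0.0915
gripper_force: 0.0
```

>>> servo_tool --pt "0 0.5 -1" --pt "0 1 -2" --pt "0 1.5 -3" --pt "0 2.2 -4" --pt "0 2.2 -5" --pt "0 2.2 -6" --pt "0 2.2 -7" --pt "0 2.2 -7" --pt "0 2.2 -7" --pt "0 2.2 -7" --roll '[0, 0, 0, 0, 0, 0, 0, 0, 0, 0]'

```text
time_s: 3.1
tcp_pos: [0.5339, 0.3082, 0.2773]
ee_rot: [0.665, 0.747, 0.0, 0.0]
contact_force: [-0.1, 0.5, 0.0]
grip_width: 0.0919
gripper_force: 0.0
```

Run:
```python
from h import *
s=env.state(); print(s["tcp_pos"],s["q"])
c=viewer.camera("wrist"); save("w1.png",c["img"]); 
h,w=c["range_z"].shape; u,v=np.meshgrid(np.arange(w),np.arange(h)); z=c["range_z"]
a=(u-c["cx"])/c["fx"]; b=(v-c["cy"])/c["fy"]; t=np.hypot(a,b)+1e-9; k=np.tan(t)/t*z
P=np.dstack([a*k,b*k,z]); R,_=cv2.Rodrigues(np.array(c["rvec"],float)); W=(P-np.array(c["tvec"]).ravel())@R
W[(z==0)|(t>1.45)]=np.nan; np.savez("w1.npz",W=W,img=c["img"]); Z=W[...,2]
r=(W[...,1]>.26)&(W[...,1]<.37)&(W[...,0]>.48)&(W[...,0]<.58)
m=r&(Z>.168)&(Z<.19); p=W[m]; q=cv2.minAreaRect((p[:,:2]*1000).astype(np.float32)); print(len(p),np.median(p,0).round(4),q)
```

```text
[0.53394511 0.30817758 0.27730549] [ 0.13421476  0.55012276 -1.0069892   1.57046138  0.47852555  1.28705017
 -0.82532891]
782 [0.531  0.3131 0.1786] ((531.0081787109375, 311.6911926269531), (17.50829315185547, 32.385986328125), 6.757820129394531)
```

View pics/w1.png

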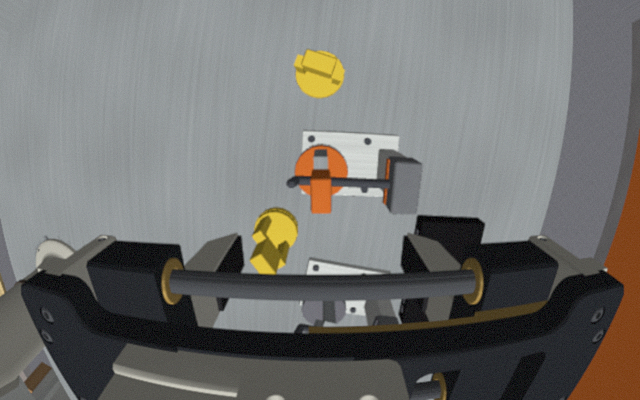

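The wrist view shows the orange weight's block at (320,193) on the hook, with the housing at (400,185), yellow ones at (320,70) and (272,240) and the grey one at (322,305). The block measures 17.5 x 32.4 mm with its top at 0.179, as described.

>>> servo_tool --pt "-0.3 0.35 -1" --pt "-0.3 0.35 -3" --pt "-0.3 0.35 -5" --pt "-0.3 0.35 -7" --pt "-0.3 0.35 -9" --pt "-0.3 0.35 -10.5" --pt "-0.3 0.35 -11.5" --pt "-0.3 0.35 -12.5" --pt "-0.3 0.35 -13.1" --pt "-0.3 0.35 -13.1" --roll '[0, 0, 0, 0, 0, 0, 0, 0, 0, 0]' --grip 5

```text
time_s: 4.15
tcp_pos: [0.5304, 0.3113, 0.1451]
ee_rot: [0.665, 0.747, -0.0, -0.0]
contact_force: [-0.6, -0.9, -0.4]
grip_width: 0.0501
gripper_force: 0.0
```

>>> servo_tool --pt "0 0 0" --pt "0 0 0" --pt "0 0 0" --pt "0 0 0" --pt "0 0 0" --pt "0 0 0" --pt "0 0 0" --pt "0 0 0" --pt "0 0 0" --pt "0 0 0" --roll '[0, 0, 0, 0, 0, 0, 0, 0, 0, 0]' --grip 0.8

```text
time_s: 5.15
tcp_pos: [0.5314, 0.3116, 0.1462]
ee_rot: [0.665, 0.747, 0.001, 0.0]
contact_force: [2.0, -0.6, 5.2]
grip_width: 0.0176
gripper_force: 30.0
```

>>> servo_tool --pt "0 0 0.3" --pt "0 0 0.6" --pt "0 0 0.9" --pt "0 0 1.2" --pt "0 0 1.5" --pt "0 0 1.8" --pt "0 0 2.1" --pt "0 0 2.4" --pt "0 0 2.7" --pt "0 0 2.7" --roll '[0, 0, 0, 0, 0, 0, 0, 0, 0, 0]'

```text
time_s: 6.15
tcp_pos: [0.5309, 0.3118, 0.1733]
ee_rot: [0.665, 0.747, 0.0, 0.0]
contact_force: [0.1, -0.1, -6.2]
grip_width: 0.0178
gripper_force: 30.0
```

Run:
```python
from h import *
s=env.state(); print(s["tcp_pos"],s["contact_force"],s["grip_width"])
c=viewer.camera("scene"); save("s2.png",cv2.resize(c["img"][90:230,320:470],(600,560),interpolation=2))
```

```text
[0.53093009 0.31178051 0.17333399] [ 0.07115915 -0.14355427 -6.16586374] 0.017767657455671725
```

View pics/s2.png

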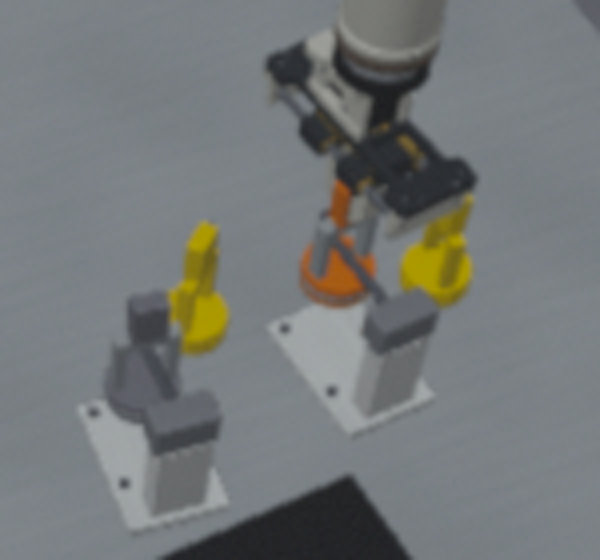

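The crop shows the weight gripped and raised, with the hook passing freely through its window at (350,260). The wrist carries 6.2 N, the full weight. I'll slide it off towards -x.

>>> servo_tool --pt "-1 -0.1 0" --pt "-2 -0.2 0" --pt "-3 -0.3 0" --pt "-4 -0.4 0" --pt "-5 -0.5 0" --pt "-6 -0.5 0" --pt "-7 -0.6 0" --pt "-8 -0.7 0" --pt "-9 -0.8 0" --pt "-10 -0.9 0" --roll '[0, 0, 0, 0, 0, 0, 0, 0, 0, 0]'

```text
time_s: 7.2
tcp_pos: [0.4298, 0.3025, 0.1728]
ee_rot: [0.665, 0.747, 0.0, 0.0]
contact_force: [-0.0, -0.6, -6.5]
grip_width: 0.0178
gripper_force: 30.0
```

>>> servo_tool --pt "0 0 1" --pt "0 0 3" --pt "0 0 5.5" --pt "0 0 8" --pt "0 0 10.5" --pt "0 0 13" --pt "0 0 15" --pt "0 0 16.5" --pt "0 0 17" --pt "0 0 17" --roll '[0, 0, 0, 0, 0, 0, 0, 0, 0, 0]'

```text
time_s: 8.2
tcp_pos: [0.4309, 0.3027, 0.3432]
ee_rot: [0.665, 0.747, 0.0, 0.0]
contact_force: [0.2, 0.6, -7.6]
grip_width: 0.0179
gripper_force: 30.0
```

>>> servo_tool --pt "0.3 -1.5 0" --pt "0.8 -4 0" --pt "1.4 -7 0" --pt "2 -10.5 0" --pt "2.8 -14 0" --pt "3.5 -17.5 0" --pt "4.2 -21 0" --pt "4.9 -24.5 0" --pt "5.5 -28 0" --pt "6.2 -31 0" --roll '[0, 0, 0, 0, 0.02, 0.04, 0.06, 0.07, 0.07, 0.07]'

```text
time_s: 9.2
tcp_pos: [0.4919, -0.0099, 0.3415]
ee_rot: [0.638, 0.77, -0.001, -0.001]
contact_force: [-0.1, 0.0, -6.4]
grip_width: 0.018
gripper_force: 30.0
```

>>> servo_tool --pt "0.7 -3 0" --pt "1.4 -6 0" --pt "2 -9 0" --pt "2.7 -11.5 0" --pt "3.2 -13.5 0" --pt "3.4 -14.7 0" --pt "3.4 -14.7 0" --pt "3.4 -14.7 0" --pt "3.4 -14.7 0" --pt "3.4 -14.7 0" --roll '[0, 0, 0, 0, 0, 0, 0, 0, 0, 0]'

```text
time_s: 10.2
tcp_pos: [0.5267, -0.1529, 0.343]
ee_rot: [0.637, 0.771, 0.0, 0.0]
contact_force: [-0.3, -0.1, -7.1]
grip_width: 0.018
gripper_force: 30.0
```

Run:
```python
from h import *
s=env.state(); print(s["tcp_pos"],s["contact_force"],s["grip_width"])
c=viewer.camera("wrist"); save("w2.png",c["img"]) 
h,w=c["range_z"].shape; u,v=np.meshgrid(np.arange(w),np.arange(h)); z=c["range_z"]
a=(u-c["cx"])/c["fx"]; b=(v-c["cy"])/c["fy"]; t=np.hypot(a,b)+1e-9; k=np.tan(t)/t*z
P=np.dstack([a*k,b*k,z]); R,_=cv2.Rodrigues(np.array(c["rvec"],float)); W=(P-np.array(c["tvec"]).ravel())@R
W[(z==0)|(t>1.45)]=np.nan
c2=np.array([.527,-.154]);e=np.array([np.cos(.192),np.sin(.192)]);f=np.array([-e[1],e[0]])
X=(W[...,:2]-c2)@e;Y=(W[...,:2]-c2)@f;Z=W[...,2]
m=(Z>.143)&(Z<.156)
for nm,s_ in (("-x rail",m&(abs(Y)<.05)&(X<-.05)&(X>-.1)),("+x rail",m&(abs(Y)<.05)&(X>.05)&(X<.1))):
    if s_.sum(): print(nm,s_.sum(),np.percentile(X[s_],[2,98]).round(4))
s_=m&(abs(X)<.05)&(Y>.05)&(Y<.1)
if s_.sum(): print("+y",s_.sum(),np.percentile(Y[s_],[2,98]).round(4))
```

```text
[ 0.52668354 -0.15285582  0.34302558] [-0.2535393  -0.06172208 -7.07136364] 0.01795873387671983
-x rail 459 [-0.0845 -0.0783]
+x rail 495 [0.0727 0.079 ]
+y 883 [0.0689 0.0795]
```

View pics/w2.png

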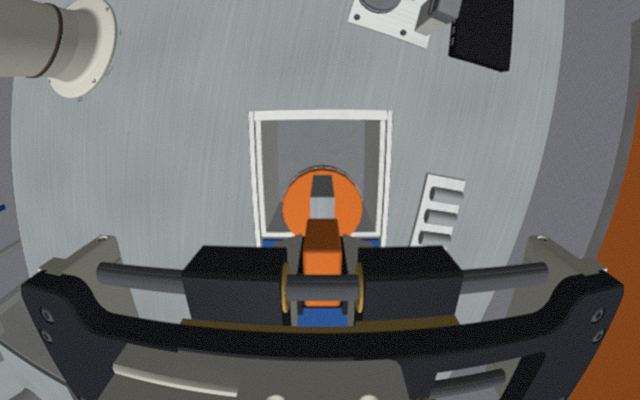

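The wrist view shows the weight at (322,200), hanging in the grip above the middle of the bay (walls at x 255 and 388, far edge at y 115). Now I lower it.

>>> servo_tool --pt "-0.2 0 -1" --pt "-0.2 0 -3" --pt "-0.2 0 -6" --pt "-0.2 0 -9" --pt "-0.2 0 -12" --pt "-0.2 0 -15" --pt "-0.2 0 -17.5" --pt "-0.2 0 -19.5" --pt "-0.2 0 -21" --pt "-0.2 0 -22" --roll '[0, 0, 0, 0, 0, 0, 0, 0, 0, 0]'

```text
time_s: 11.25
tcp_pos: [0.524, -0.1543, 0.1213]
ee_rot: [0.638, 0.77, -0.0, -0.001]
contact_force: [0.1, 0.1, -6.1]
grip_width: 0.0178
gripper_force: 30.0
```

>>> servo_tool --pt "0 0 -0.2" --pt "0 0 -0.5" --pt "0 0 -0.8" --pt "0 0 -1.1" --pt "0 0 -1.3" --pt "0 0 -1.5" --pt "0 0 -1.7" --pt "0 0 -1.8" --pt "0 0 -1.9" --pt "0 0 -1.9" --roll '[0, 0, 0, 0, 0, 0, 0, 0, 0, 0]'

```text
time_s: 12.25
tcp_pos: [0.5246, -0.1544, 0.1036]
ee_rot: [0.638, 0.77, -0.0, -0.0]
contact_force: [-0.7, -0.3, -7.0]
grip_width: 0.0177
gripper_force: 30.0
```

>>> servo_tool --pt "0 0 -0.05" --pt "0 0 -0.1" --pt "0 0 -0.15" --pt "0 0 -0.2" --pt "0 0 -0.2" --pt "0 0 -0.25" --pt "0 0 -0.3" --pt "0 0 -0.3" --pt "0 0 -0.3" --pt "0 0 -0.3" --roll '[0, 0, 0, 0, 0, 0, 0, 0, 0, 0]'

```text
time_s: 13.25
tcp_pos: [0.5248, -0.1543, 0.1015]
ee_rot: [0.638, 0.77, -0.0, 0.0]
contact_force: [-4.5, 0.8, 5.9]
grip_width: 0.018
gripper_force: 30.0
```

The force went from -7.0 to +5.9 N, so the weight is on the floor. I'll release it and rise.

>>> servo_tool --pt "0 0 0" --pt "0 0 0" --pt "0 0 0" --pt "0 0 0" --pt "0 0 0" --pt "0 0 0" --pt "0 0 0" --pt "0 0 0" --pt "0 0 0" --pt "0 0 0" --roll '[0, 0, 0, 0, 0, 0, 0, 0, 0, 0]' --grip 5

```text
time_s: 14.25
tcp_pos: [0.5247, -0.1545, 0.1007]
ee_rot: [0.638, 0.77, 0.0, 0.0]
contact_force: [0.1, -0.3, 0.6]
grip_width: 0.0502
gripper_force: 0.0
```

>>> servo_tool --pt "0 0 0.5" --pt "0 0 1.5" --pt "0 0 3" --pt "0 0 5" --pt "0 0 7" --pt "0 0 9" --pt "0 0 11.5" --pt "0 0 14" --pt "0 0 15" --pt "0 0 15" --roll '[0, 0, 0, 0, 0, 0, 0, 0, 0, 0]'

```text
time_s: 15.25
tcp_pos: [0.5258, -0.1546, 0.2528]
ee_rot: [0.638, 0.77, 0.0, 0.002]
contact_force: [0.3, 0.4, -0.5]
grip_width: 0.0501
gripper_force: 0.0
```

Run:
```python
from h import *
s=env.state(); print(s["tcp_pos"],s["contact_force"],s["grip_width"])
c=viewer.camera("scene"); W=cloud(c); im=c["img"]; z=W[...,2]
hsv=cv2.cvtColor(im,cv2.COLOR_RGB2HSV);H,S,V=[hsv[...,i].astype(int) for i in range(3)]
m=(H<=14)&(H>3)&(S>140)&(abs(W[...,0]-.527)<.08)&(abs(W[...,1]+.154)<.08)
p=W[m]; print(len(p)); 
for a,b in ((.0,.04),(.1,.15)):
    q=p[(p[:,2]>a)&(p[:,2]<b)]; print(len(q),q.mean(0) if len(q) else 0)
print(p[:,2].max())
r=(W[...,1]<-.2)&(W[...,1]>-.4)&(W[...,0]>.45)&(W[...,0]<.65)&(z>.165)&(z<.19)
q=W[r]; print("handle",len(q),cv2.minAreaRect((q[:,:2]*1000).astype(np.float32)))
save("s3.png",cv2.resize(im[150:270,180:330],(750,600),interpolation=2))
```

```text
[ 0.52578193 -0.15462254  0.25283751] [ 0.27948808  0.35394987 -0.5406026 ] 0.05014587431837605
152
49 [ 0.51401644 -0.1493165   0.03034221]
93 [ 0.52981559 -0.15316049  0.12258381]
0.13921755135736816
handle 133 ((555.1722412109375, -299.41729736328125), (78.9517822265625, 14.820943832397461), 11.417797088623047)
```

View pics/s3.png

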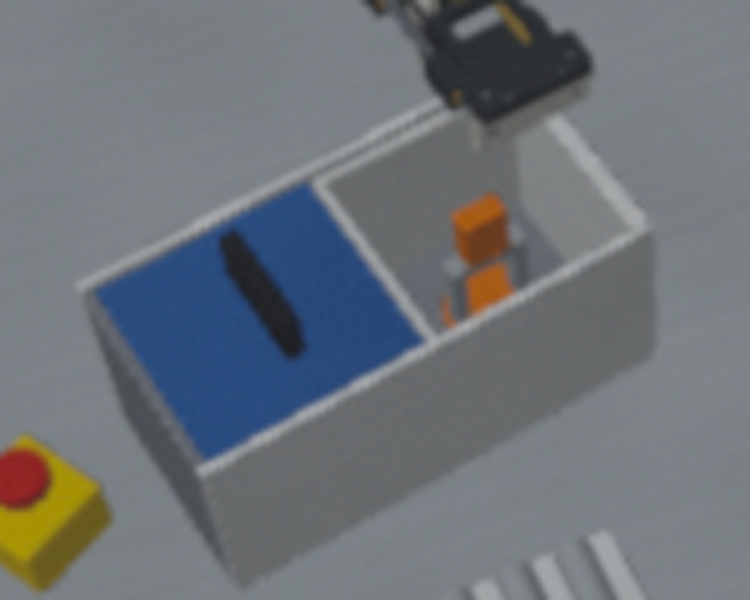

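The crop shows the weight standing upright in the bay at (480,240), with the cover and handle at (260,295) still open. Next I close the fingers and go down behind the handle, on its -y side.

>>> servo_tool --pt "0.4 -2 0" --pt "1 -5 0" --pt "1.7 -8 0" --pt "2.3 -11 0" --pt "2.9 -14 0" --pt "3.4 -16.5 0" --pt "3.6 -17.7 0" --pt "3.6 -17.7 0" --pt "3.6 -17.7 0" --pt "3.6 -17.7 0" --roll '[0, 0, 0, 0, 0, 0, 0, 0, 0, 0]' --grip 0

```text
time_s: 16.3
tcp_pos: [0.5608, -0.3294, 0.2507]
ee_rot: [0.637, 0.771, 0.0, -0.0]
contact_force: [0.2, 1.4, 0.3]
grip_width: 0.0005
gripper_force: 0.0
```

>>> servo_tool --pt "0 0 -1" --pt "0 0 -2.5" --pt "0 0 -4" --pt "0 0 -5.5" --pt "0 0 -7" --pt "0 0 -8" --pt "0 0 -9" --pt "0 0 -9.3" --pt "0 0 -9.3" --pt "0 0 -9.3" --roll '[0, 0, 0, 0, 0, 0, 0, 0, 0, 0]'

```text
time_s: 17.3
tcp_pos: [0.5611, -0.3316, 0.1583]
ee_rot: [0.638, 0.77, 0.0, 0.0]
contact_force: [-0.0, -0.2, 0.6]
grip_width: 0.0008
gripper_force: 0.0
```

>>> servo_tool --pt "-0.1 0.4 0" --pt "-0.2 0.8 0" --pt "-0.2 1.2 0" --pt "-0.3 1.7 0" --pt "-0.5 2.4 0" --pt "-0.6 3.1 0" --pt "-0.8 3.9 0" --pt "-0.9 4.7 0" --pt "-1.1 5.5 0" --pt "-1.2 6.3 0" --roll '[0, 0, 0, 0, 0, 0, 0, 0, 0, 0]'

```text
time_s: 18.3
tcp_pos: [0.5486, -0.2679, 0.1581]
ee_rot: [0.638, 0.77, -0.0, 0.0]
contact_force: [1.5, -3.9, 3.1]
grip_width: 0.0007
gripper_force: 2.0
```

>>> servo_tool --pt "-0.2 0.8 0" --pt "-0.3 1.6 0" --pt "-0.5 2.4 0" --pt "-0.6 3.2 0" --pt "-0.8 4 0" --pt "-0.9 4.8 0" --pt "-1.1 5.6 0" --pt "-1.3 6.4 0" --pt "-1.4 7.1 0" --pt "-1.5 7.8 0" --roll '[0, 0, 0, 0, 0, 0, 0, 0, 0, 0]'

```text
time_s: 19.3
tcp_pos: [0.5331, -0.19, 0.1576]
ee_rot: [0.638, 0.77, -0.0, -0.0]
contact_force: [0.1, -4.7, 2.2]
grip_width: 0.0005
gripper_force: 1.9
```

>>> servo_tool --pt "-0.1 0.4 0" --pt "-0.2 0.8 0" --pt "-0.2 1.1 0" --pt "-0.3 1.3 0" --pt "-0.3 1.5 0" --pt "-0.3 1.6 0" --pt "-0.3 1.7 0" --pt "-0.4 1.8 0" --pt "-0.4 1.9 0" --pt "-0.4 2.0 0" --roll '[0, 0, 0, 0, 0, 0, 0, 0, 0, 0]'

```text
time_s: 20.3
tcp_pos: [0.53, -0.1735, 0.1576]
ee_rot: [0.639, 0.769, -0.001, 0.001]
contact_force: [2.7, -9.8, -1.4]
grip_width: 0.0004
gripper_force: 5.4
```

>>> servo_tool --pt "0 0.05 0" --pt "0 0.1 0" --pt "0 0.15 0" --pt "0 0.2 0" --pt "-0.1 0.25 0" --pt "-0.1 0.3 0" --pt "-0.1 0.3 0" --pt "-0.1 0.3 0" --pt "-0.1 0.3 0" --pt "-0.1 0.3 0" --roll '[0, 0, 0, 0, 0, 0, 0, 0, 0, 0]'

```text
time_s: 21.3
tcp_pos: [0.53, -0.1735, 0.1577]
ee_rot: [0.64, 0.769, -0.001, 0.003]
contact_force: [6.5, -14.1, -5.1]
grip_width: 0.0006
gripper_force: 7.9
```

It no longer moves and the force is rising, so the cover is against the frame. I'll back off, rise and check.

>>> servo_tool --pt "0.1 -0.3 0" --pt "0.2 -0.8 0" --pt "0.3 -1.5 0" --pt "0.5 -2.5 0" --pt "0.7 -3.5 0" --pt "0.7 -3.5 1" --pt "0.7 -3.5 3" --pt "0.7 -3.5 6" --pt "0.7 -3.5 9" --pt "0.7 -3.5 12" --roll '[0, 0, 0, 0, 0, 0, 0, 0, 0, 0]'

```text
time_s: 22.3
tcp_pos: [0.5357, -0.2018, 0.2796]
ee_rot: [0.638, 0.77, 0.0, -0.0]
contact_force: [-0.3, -0.4, -0.5]
grip_width: 0.0005
gripper_force: 0.0
```

>>> servo_tool --pt "0 -3 1" --pt "0 -7 2" --pt "0 -11 2" --pt "0 -15 2" --pt "0 -18 2" --pt "0 -20 2" --pt "0 -20 2" --pt "0 -20 2" --pt "0 -20 2" --pt "0 -20 2" --roll '[0, 0, 0, 0, 0, 0, 0, 0, 0, 0]'

```text
time_s: 23.3
tcp_pos: [0.5363, -0.4005, 0.2983]
ee_rot: [0.637, 0.771, 0.0, 0.0]
contact_force: [-0.7, 0.7, -0.1]
grip_width: 0.0002
gripper_force: 0.0
```

Run:
```python
from h import *
s=env.state(); print(s["tcp_pos"],s["contact_force"],s["time_s"])
c=viewer.camera("scene"); W=cloud(c); z=W[...,2]
r=(W[...,1]<-.1)&(W[...,1]>-.22)&(W[...,0]>.45)&(W[...,0]<.62)&(z>.165)&(z<.19)
q=W[r]; print("handle",len(q),cv2.minAreaRect((q[:,:2]*1000).astype(np.float32)))
save("s4.png",cv2.resize(c["img"][120:300,160:460],(800,480),interpolation=2))
```

```text
[ 0.53634309 -0.40046012  0.29832213] [-0.72577909  0.65268268 -0.14199614] 23.3
handle 140 ((527.57958984375, -154.66383361816406), (83.41300201416016, 15.079286575317383), 11.047623634338379)
```

View pics/s4.png

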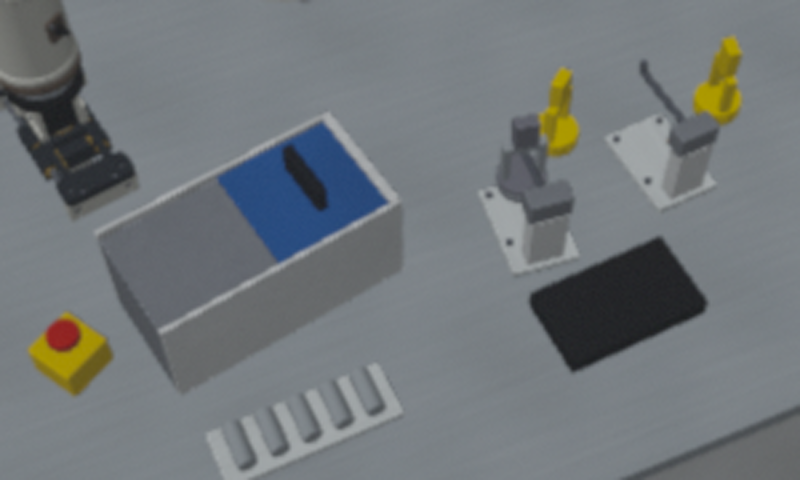

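The view shows the cover against the frame with its handle at (305,178), measured at (0.528,-0.155), which is the case origin. The hook at (660,90) is empty, the bystanders are in place, and the arm is clear. I'm handing in.

```bash
python3 -c "
from rig import env
print(env.close_job())"
```

```text
the job is handed in; nothing more can be done
None
```

The orange weight stands upright in the case's bay, the cover is pushed closed against the frame, and the job was handed in at about 23 s of the 58 s allowed; the hand-in returned no verdict.

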